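# Load the rinse-water filter on its standpipe

## Robot

A 6-joint arm with a two-finger parallel gripper is mounted at the origin on the work surface. World frame = base frame: x ahead of the robot, y to its left, z up, the work surface at z = 0. Lengths are in m, angles in rad, forces in N, time in s.
With the tool pointing down it reaches from about 0.35 to 0.875 m from the base axis. Payload 4.2 kg.
Tool frame: the origin (TCP) lies on the centre line of the jaws, within the pads' length; the fingertips stand 22 mm ahead of it and the grasp point (between the pads) lies 3 mm ahead of it; z points along the fingers, y is the line along which they close (so a half turn about z gives the same grasp; the last joint's range is limited). The gripper opens to 85 mm and grips with 20 to 120 N. Pads are 22 mm wide; open, the fingers measure 114 mm over their backs; the gripper's body (76 mm by 85 mm) begins 54 mm behind the grasp point. The pads swing forward as they close: fully open they stand 13 mm farther back than shut.
Start: joints at [1.482, 0.385, 0.008, 0, -1.194, -0.259], TCP at [0.213, 0.588, 0.253] pointing down, gripper open.
Joint ranges: [-3.14, 3.14], [-1.21, 2.06], [-1.07, 1.41], [-3.16, 2.05], [-2.99, -0.16], [-3.1, 3.1]. Speed limits (rad/s): [2.79, 2.79, 3.14, 3.14, 3.14, 3.14].

## Interface

Orientations are given as a unit quaternion [x, y, z, w].
In Python, from rig import bot, cams, order gives the robot as it stands.
- The arm moves only by the tool servo_tool, never from a script. Its argument "moves" is a list of rows, each a list of 3 entries, a list of its own where there are three numbers: the shift along the world's x, y, z in m, then the turn, a rotation vector about the world's x, y, z in degrees, then the opening, from 0 (shut) to 1 (fully open). A call has 1 to 8 rows; each row is the pose to reach, as a shift and turn from the pose commanded when the call began; what a row does not reach only later rows make up. A row lasts 1/12 s, in which the tool goes at most 41.7 mm and 7.16 degrees, less where a joint would pass 70% of its speed; a pose out of reach is approached as far as the arm can. A call with a gripper value outside its range is refused whole. The fingers move at their own pace and stop on an object; the grip force is fixed at half the most. Time passes only in rows, so rows that repeat a pose let the fingers close. It gives the time, the measured TCP pose, the force, the opening and the grip force at its end, in the units of the state.
- bot.state(): the state, without advancing time (a new reading comes with each control period).
- cams.snapshot(name): name is "scene" or "top"; returns (picture, depth): 400x640x3 uint8, red, green, blue; 400x640 float32, m along the optical axis (not along the pixel's ray), 0 where there is no reading.
- cams.camera_info(name): a dict with "camera_matrix" (3x3 intrinsics, pixels), "position" and "attitude" of the camera in the world. Camera axes: x right, y down, z forward; pixel columns grow to the right and rows downward; lengths in m; the calibration is good to about 2 mm. A picture is of the moment at which its call begins. camera_info takes no time and is no camera call.
- order.job_done(): hands the job in; it is judged then, once.
The state is a dict: "t": time; "joint_positions": joint angles; "joint_velocities": joint speeds; "joint_torque": joint torques, N m; "position": TCP position; "eef_rot": TCP orientation; "contact_force": force on the tool from outside, world axes, zero at the start; "moment": the same for the moment, N m; "grip_width": finger opening in m; "finger_force": force on a finger pad.
Only numpy, scipy, OpenCV 4.12 (cv2) and the standard library are available. Lean on these libraries where they do the work, as an engineer would, in place of code of your own. Each camera call takes 0.05 s, during which the arm holds its last target. There are 200 camera calls.

## Task

Get the rinse-water filter ready: lower the yellow filter cartridge over the upright steel pipe until it sits flat on the base, let go of it, then put the grey knobbed cap over the pipe end so that it sits level on top of the cartridge. Do not drop either one onto the base, and leave the brown spent cartridge where it is.

Things in the scene. Friction and masses are not known exactly. Their poses are not given: they have to be found in the camera images.
- filter_base: White round filter base fixed to the table, 120 mm across; origin at the centre of its underside, on the table, z up. In its middle a flat black rubber seat 72 mm across, 20 mm above the origin; from the seat's centre rises a steel pipe 14 mm thick with a tapered end, its tip 85 mm above the origin. A blue outlet stub sticks out 25 mm from its side, low down.
- cartridge: Yellow pleated ring-shaped filter cartridge, loose on the table, bore upright: 60 mm outside diameter, 36 mm bore right through, 50 mm tall, about 90 g. Origin at the centre of its underside, z up along the bore. Seated, its underside is 20 mm above the base's origin and the pipe sticks out 15 mm above its top.
- cap: Grey round cap, loose on the table, open side down: body 60 mm across, 34 mm tall, with a 36 mm blind bore 26 mm deep from below; on top a round knob 30 mm across, 30 mm tall (64 mm in all); about 120 g. Origin at the centre of its underside, z up. The pipe cannot pass through it, so it goes on last; seated, its underside is 70 mm above the base's origin.
- spent: Dark brown spent cartridge, same shape and size as the yellow one (60 mm across, 50 mm tall), standing loose on the table; origin at the centre of its underside. To be left alone.

How it is judged:
By the outcome, as a careful person would: the job done as asked, in the order asked, and still so for the second after the job is handed in, with the robot touching nothing.
It also fails if it takes over 51 s, if anything falls off the work surface, if the arm or the gripper's body presses on something with over 40 N, if the wrist force passes 120 N, or if a joint passes its speed limit or range.

## Working session

There is one attempt and no reset: what is moved stays moved. The work goes in short steps, Python scripts to look and compute and a tool call to move; the robot and the scene stay as the last step left them, time stands still between calls to the robot, and variables do not carry over. Pictures are saved under pics/ and viewed, at most 10 in all, crops included, and the job is handed in when it is done.

Besides the shell and the picture viewer there is one more tool, called after "Request:" as name(argument=value, ...), one argument or row to a line, values as JSON. servo_tool: Moves the arm, as the interface text tells. Its arguments: {"type":"object","properties":{"moves":{"type":"array"}},"required":["moves"]}

```bash
mkdir -p pics; ls; cat > h.py <<'E'
import numpy as np, cv2
from rig import bot, cams, order
from scipy.spatial.transform import Rotation as R
def rot(a):
    a=np.array(a,float)
    return a if a.shape==(3,3) else R.from_quat(a).as_matrix()
def cloud(name):
    im,d=cams.snapshot(name); c=cams.camera_info(name)
    K=np.array(c["camera_matrix"]);v,u=np.mgrid[:400,:640]
    p=np.stack([(u-K[0,2])/K[0,0]*d,(v-K[1,2])/K[1,1]*d,d],-1)@rot(c["attitude"]).T+np.array(c["position"])
    p[d==0]=np.nan
    return im,d,p
E
python3 - <<'E'
from h import *
for n in("scene","top"):
    im,d,p=cloud(n);np.savez(f"{n}0.npz",im=im,p=p);print(cams.camera_info(n))
    cv2.imwrite(f"pics/{n}0.png",im[:,:,::-1])
print(bot.state())
E
```

```text
pics
{'camera_matrix': array([[369.78510331,   0.        , 322.27593367],
       [  0.        , 369.78510331, 199.84262041],
       [  0.        ,   0.        ,   1.        ]]), 'position': array([ 0.97968189, -0.4191243 ,  0.54655388]), 'attitude': array([ 0.82981937,  0.37579496, -0.16283654, -0.379028  ])}
{'camera_matrix': array([[375.78120702,   0.        , 318.70543187],
       [  0.        , 375.78120702, 202.99438178],
       [  0.        ,   0.        ,   1.        ]]), 'position': array([0.37547197, 0.00616113, 0.89330489]), 'attitude': array([ 0.71426336, -0.69351573,  0.07564255, -0.05605345])}
{'t': 0.1, 'joint_positions': array([ 1.48159693e+00,  3.85450213e-01,  6.77824628e-03, -4.31716422e-04,
       -1.19399938e+00, -2.58569757e-01]), 'joint_velocities': array([-5.09085737e-05, -1.09988370e-04,  3.27455841e-03,  2.26904987e-03,
        9.93849286e-04, -1.16479376e-03]), 'joint_torque': array([-5.04919080e-04, -3.93315697e+01,  1.88929224e+01,  4.19789493e+00,
       -2.58510707e-03,  5.84619329e-06]), 'position': array([0.21283851, 0.58713913, 0.25235536]), 'eef_rot': array([ 9.84905901e-01, -1.73087974e-01, -1.20623591e-04,  9.51119004e-04]), 'contact_force': array([-0.52658689, -0.08493658, -0.44286855]), 'moment': array([-0.04379864,  0.02314919, -0.06187981]), 'finger_force': 0.0, 'grip_width': 0.08531274649562023}
```

View pics/scene0.png

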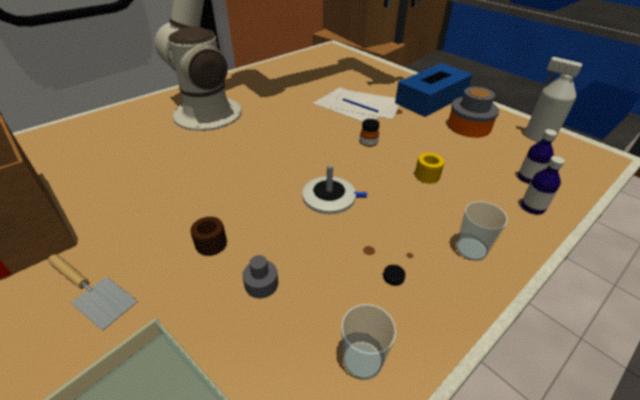

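View pics/top0.png

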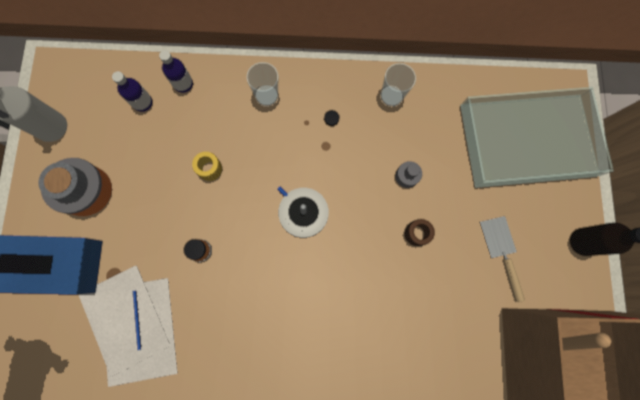

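The scene view shows the yellow cartridge (429,167), base (329,193), cap (260,277) and spent cartridge (209,236). In the top view they are at (206,165), (303,212), (408,174) and (420,233).

```bash
cat >> h.py <<'E'
def ray(name,uv,z):
    c=cams.camera_info(name);K=np.array(c["camera_matrix"]);o=np.array(c["position"])
    r=rot(c["attitude"])@np.linalg.solve(K,[uv[0],uv[1],1.]);return o+r*(z-o[2])/r[2]
def topface(im,p,name,win,z0,cond):
    "ellipse centre of the points at height z0+-4mm in window, cast on plane z0"
    x0,x1,y0,y1=win;m=np.zeros(im.shape[:2],np.uint8)
    hsv=cv2.cvtColor(im,cv2.COLOR_RGB2HSV).astype(int)
    m[y0:y1,x0:x1]=(cond(hsv,p)&(abs(p[...,2]-z0)<.006))[y0:y1,x0:x1]
    cs=cv2.findContours(m,0,2)[0];c=max(cs,key=cv2.contourArea)
    (cx,cy),ax,an=cv2.fitEllipse(cv2.convexHull(c)) 
    return (cx,cy),ax,m.sum(),ray(name,(cx,cy),z0)
E
python3 - <<'E'
from h import *
np.set_printoptions(precision=4,suppress=True)
W={"top":dict(yel=(180,232,140,190),base=(270,340,175,250),cap=(385,430,150,200),spent=(395,445,210,255)),
"scene":dict(yel=(405,455,145,190),base=(290,380,150,220),cap=(230,290,245,305),spent=(180,235,205,265))}
for n in W:
    f=np.load(n+"0.npz");im,p=f["im"],f["p"]
    print(n,"table z",np.nanmedian(p[250:300,330:400,2]))
    for k,(x0,x1,y0,y1) in W[n].items():
        q=p[y0:y1,x0:x1].reshape(-1,3);z=q[:,2];z=z[np.isfinite(z)]
        print(k,"zmax",np.sort(z)[-5:], np.histogram(z,bins=np.arange(-.005,.1,.01))[0])
    for k,z0,c in [("yel",.05,lambda h,p:(h[...,1]>150)&(h[...,2]>60)),("spent",.05,lambda h,p:p[...,2]>0),("cap",.034,lambda h,p:p[...,2]>0),("cap",.064,lambda h,p:p[...,2]>0),("base",.02,lambda h,p:p[...,2]>0),("base",.083,lambda h,p:p[...,2]>0)]:
        try: print(k,z0,*topface(im,p,n,W[n][k],z0,c))
        except Exception as e: print(k,z0,"fail",str(e)[:60])
E
```

```text
top table z -0.000862549842196747
yel zmax [0.0518 0.0518 0.0519 0.0519 0.0528] [1991   52   66   64   82  327    0    0    0    0]
base zmax [0.0852 0.0853 0.0853 0.0859 0.086 ] [3215  765 1196    4    4    5    2    5   26    5]
cap zmax [0.0653 0.0655 0.0658 0.0661 0.0664] [1689   29   35  300   31   17  127    7    0    0]
spent zmax [0.0512 0.0515 0.0518 0.0521 0.0525] [1664   50   52   51   73  339    0    0    0    0]
yel 0.05 (204.95114135742188, 163.66859436035156) (23.284948348999023, 25.411455154418945) 277 [0.6188 0.2499 0.05  ]
spent 0.05 (421.1944274902344, 230.9635467529297) (25.309730529785156, 26.537931442260742) 350 [ 0.4779 -0.2497  0.05  ]
cap 0.034 (409.29803466796875, 172.4043426513672) (23.769062042236328, 25.026025772094727) 311 [ 0.6191 -0.2294  0.034 ]
cap 0.064 (412.63922119140625, 168.93865966796875) (11.968183517456055, 12.727180480957031) 124 [ 0.6192 -0.2291  0.064 ]
base 0.02 (303.2084655761719, 211.4913787841797) (46.4797248840332, 46.62595748901367) 1378 [0.5191 0.02   0.02  ]
base 0.083 (302.3675842285156, 206.31336975097656) (5.351387977600098, 5.7
[... 473 characters left out ...]
yel 0.05 (430.82421875, 160.6289520263672) (16.936429977416992, 26.65705108642578) 283 [0.6233 0.2464 0.05  ]
spent 0.05 (206.5794219970703, 228.19134521484375) (24.177310943603516, 34.359371185302734) 487 [ 0.4812 -0.2541  0.05  ]
cap 0.034 (259.9130554199219, 273.9718933105469) (29.684206008911133, 35.633140563964844) 552 [ 0.6222 -0.2335  0.034 ]
cap 0.064 (258.07421875, 262.39202880859375) (15.84466552734375, 18.296890258789062) 233 [ 0.6215 -0.2332  0.064 ]
base 0.02 (332.1106262207031, 192.69430541992188) (32.996707916259766, 60.97917556762695) 1272 [0.5328 0.0177 0.02  ]
base 0.083 (329.5687255859375, 167.53378295898438) (5.535094738006592, 6.000720024108887) 31 [0.5224 0.0173 0.083 ]
```

Both views agree to about 4 mm. The averages are yellow (0.621, 0.248), cap (0.6205, -0.2315), pipe (0.521, 0.019) and spent (0.4795, -0.252). I'm moving toward the cartridge at safe height.

Request:
servo_tool(
  moves=[
    [[0.03, -0.025, 0], [0, 0, 0], 1],
    [[0.06, -0.05, 0], [0, 0, 0], 1],
    [[0.09, -0.075, 0], [0, 0, 0], 1],
    [[0.12, -0.1, 0], [0, 0, 0], 1],
    [[0.15, -0.125, 0], [0, 0, 0], 1],
    [[0.18, -0.15, 0], [0, 0, 0], 1],
    [[0.21, -0.175, 0], [0, 0, 0], 1],
    [[0.24, -0.2, 0], [0, 0, 0], 1],
  ],
)

```text
t: 0.77
position: [0.454, 0.386, 0.253]
eef_rot: [0.985, -0.173, -0.0, 0.0]
contact_force: [1.0, 0.8, -0.1]
grip_width: 0.0855
finger_force: 0.0
```

Request:
servo_tool(
  moves=[
    [[0.028, -0.023, 0], [0, 0, 0], 1],
    [[0.056, -0.046, 0], [0, 0, 0], 1],
    [[0.084, -0.07, 0], [0, 0, 0], 1],
    [[0.112, -0.093, 0], [0, 0, 0], 1],
    [[0.14, -0.117, 0], [0, 0, 0], 1],
    [[0.168, -0.14, 0], [0, 0, 0], 1],
    [[0.168, -0.14, -0.04], [0, 0, 0], 1],
    [[0.168, -0.14, -0.08], [0, 0, 0], 1],
  ],
)

```text
t: 1.43
position: [0.6238, 0.2463, 0.1744]
eef_rot: [0.985, -0.175, 0.002, -0.002]
contact_force: [-0.2, 1.0, -1.6]
grip_width: 0.0855
finger_force: 0.0
```

Request:
servo_tool(
  moves=[
    [[0, 0, -0.03], [0, 0, 0], 1],
    [[0, 0, -0.06], [0, 0, 0], 1],
    [[0, 0, -0.06], [0, 0, 0], 1],
  ],
)

```text
t: 1.68
position: [0.6168, 0.2451, 0.1053]
eef_rot: [0.985, -0.174, -0.006, 0.005]
contact_force: [-1.3, -0.8, -1.2]
grip_width: 0.0854
finger_force: 0.0
```

```bash
python3 - <<'E'
from h import *
print(bot.state()["position"])
im,d,p=cloud("scene");np.savez("scene1.npz",im=im,p=p)
im2,d,p2=cloud("top");np.savez("top1.npz",im=im2,p=p2)
a=cv2.resize(im[80:230,340:540],(800,600),interpolation=cv2.INTER_CUBIC)
cv2.imwrite("pics/a1.png",a[:,:,::-1])
E
```

```text
[0.61679915 0.24507265 0.10525177]
```

View pics/a1.png

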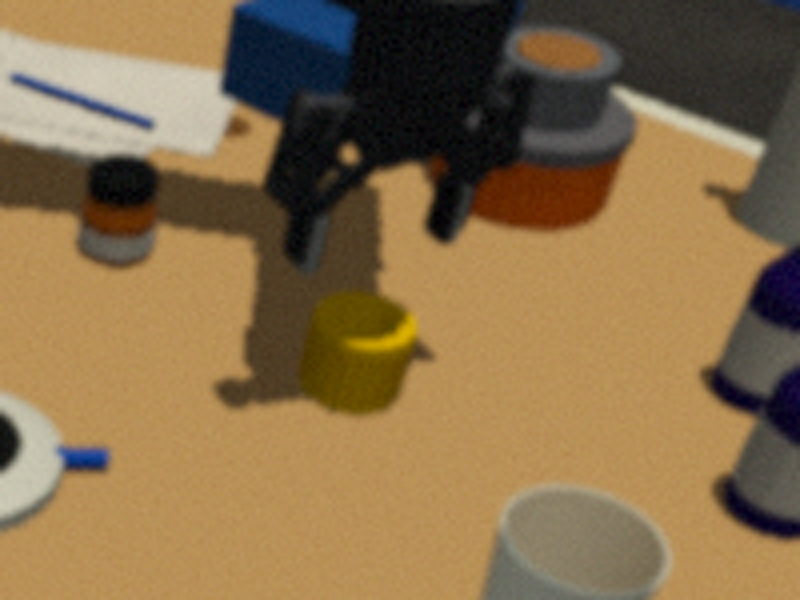

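The gripper straddles the cartridge: fingertips at crop (305,265) and (445,235), ring at (360,320). I'll let it settle.

Request:
servo_tool(
  moves=[
    [[0, 0, -0.01], [0, 0, 0], 1],
    [[0, 0, -0.02], [0, 0, 0], 1],
    [[0, 0, -0.02], [0, 0, 0], 1],
    [[0, 0, -0.02], [0, 0, 0], 1],
  ],
)

```text
t: 2.12
position: [0.6209, 0.2476, 0.0935]
eef_rot: [0.985, -0.173, 0.0, -0.0]
contact_force: [0.1, 0.2, -0.2]
grip_width: 0.085
finger_force: 0.0
```

Request:
servo_tool(
  moves=[
    [[0, 0, -0.015], [0, 0, 0], 1],
    [[0, 0, -0.03], [0, 0, 0], 1],
    [[0, 0, -0.045], [0, 0, 0], 1],
    [[0, 0, -0.054], [0, 0, 0], 1],
    [[0, 0, -0.054], [0, 0, 0], 1],
    [[0, 0, -0.054], [0, 0, 0], 1],
  ],
)

```text
t: 2.62
position: [0.6212, 0.2477, 0.0396]
eef_rot: [0.985, -0.173, 0.0, 0.0]
contact_force: [0.6, 0.3, 0.0]
grip_width: 0.0854
finger_force: 0.0
```

Request:
servo_tool(
  moves=[
    [[0, 0, 0], [0, 0, 0], 0.8],
    [[0, 0, 0], [0, 0, 0], 0.7],
    [[0, 0, 0], [0, 0, 0], 0.6],
    [[0, 0, 0], [0, 0, 0], 0.5],
    [[0, 0, 0], [0, 0, 0], 0.4],
    [[0, 0, 0], [0, 0, 0], 0.2],
    [[0, 0, 0], [0, 0, 0], 0],
    [[0, 0, 0], [0, 0, 0], 0],
  ],
)

```text
t: 3.28
position: [0.6222, 0.2483, 0.0414]
eef_rot: [0.985, -0.173, 0.002, -0.001]
contact_force: [-0.7, 0.1, 6.5]
grip_width: 0.0586
finger_force: 64.8
```

Request:
servo_tool(
  moves=[
    [[0, 0, 0.005], [0, 0, 0], 0],
    [[0, 0, 0.015], [0, 0, 0], 0],
    [[0, 0, 0.035], [0, 0, 0], 0],
    [[0, 0, 0.06], [0, 0, 0], 0],
    [[0, 0, 0.085], [0, 0, 0], 0],
    [[0, 0, 0.105], [0, 0, 0], 0],
    [[0, 0, 0.12], [0, 0, 0], 0],
    [[0, 0, 0.12], [0, 0, 0], 0],
  ],
)

```text
t: 3.95
position: [0.6226, 0.2483, 0.164]
eef_rot: [0.985, -0.173, 0.003, -0.002]
contact_force: [1.2, -0.3, 0.3]
grip_width: 0.0585
finger_force: 64.5
```

Request:
servo_tool(
  moves=[
    [[-0.005, -0.01, 0], [0, 0, 0], 0],
    [[-0.012, -0.03, 0], [0, 0, 0], 0],
    [[-0.022, -0.055, 0], [0, 0, 0], 0],
    [[-0.032, -0.08, 0], [0, 0, 0], 0],
    [[-0.042, -0.1, 0], [0, 0, 0], 0],
    [[-0.05, -0.115, 0], [0, 0, 0], 0],
    [[-0.052, -0.12, 0], [0, 0, 0], 0],
    [[-0.052, -0.12, 0], [0, 0, 0], 0],
  ],
)

```text
t: 4.62
position: [0.5674, 0.1258, 0.1582]
eef_rot: [0.985, -0.174, -0.001, 0.001]
contact_force: [-0.7, 0.5, -0.2]
grip_width: 0.0584
finger_force: 64.5
```

```bash
python3 - <<'E'
from h import *
np.set_printoptions(precision=4,suppress=True)
s=bot.state();print(s["position"],s["grip_width"])
for n in("scene","top"):
    im,d,p=cloud(n)
    hsv=cv2.cvtColor(im,cv2.COLOR_RGB2HSV).astype(int)
    m=(hsv[...,0]>20)&(hsv[...,0]<32)&(hsv[...,1]>190)&(hsv[...,2]>50)&(p[...,2]>.08)
    k,l,st,c=cv2.connectedComponentsWithStats(m.astype(np.uint8));i=1+st[1:,4].argmax()
    q=p[l==i];print(n,st[i],c[i],"z",np.percentile(q[:,2],[1,5,50,95,99]),"xy mean",q.mean(0), q.min(0),q.max(0))
    v,u=map(int,c[i][::-1]);a=im[max(v-75,0):v+75,max(u-100,0):u+100]
    cv2.imwrite(f"pics/b_{n}.png",cv2.resize(a,(400,300),interpolation=cv2.INTER_CUBIC)[:,:,::-1])
a=np.hstack([cv2.imread("pics/b_scene.png"),cv2.imread("pics/b_top.png")]);cv2.imwrite("pics/b.png",a)
E
```

```text
[0.5674 0.1258 0.1582] 0.058428616256801964
scene [368 118  31  33 748] [384.4773 134.4452] z [0.1196 0.1229 0.1531 0.1683 0.169 ] xy mean [0.5775 0.1165 0.1501] [0.5405 0.0924 0.1187] [0.5966 0.1524 0.1897]Traceback (most recent call last):
  File "<stdin>", line 8, in <module>
ValueError: attempt to get argmax of an empty sequence
```

```bash
cat >> h.py <<'E'
from scipy.optimize import least_squares
def yel(im,p,zmin):
    hsv=cv2.cvtColor(im,cv2.COLOR_RGB2HSV).astype(int)
    m=(hsv[...,0]>18)&(hsv[...,0]<34)&(hsv[...,1]>190)&(hsv[...,2]>40)&(p[...,2]>zmin)
    k,l,st,c=cv2.connectedComponentsWithStats(m.astype(np.uint8));i=1+st[1:,4].argmax()
    return l==i,c[i]
def cyl(q,r,x0):
    f=lambda c:np.hypot(*(q[:,:2]-c).T)-r
    s=least_squares(f,x0,loss="soft_l1",f_scale=.002);return s.x,np.sqrt(np.mean(s.fun**2))
E
python3 - <<'E'
from h import *
np.set_printoptions(precision=4,suppress=True)
s=bot.state();print(s["position"],s["contact_force"])
im,d,p=cloud("scene");m,c=yel(im,p,.08)
q=p[m];b=q[(q[:,2]<.155)&(q[:,2]>.122)]
print("held",cyl(b,.03,s["position"][:2]),len(b))
f=np.load("scene0.npz");m,c=yel(f["im"],f["p"],.006);q=f["p"][m];b=q[(q[:,2]<.04)&(q[:,2]>.008)]
print("orig",cyl(b,.03,[.62,.248]))
P=f["p"][150:200,310:350].reshape(-1,3);b=P[(P[:,2]>.03)&(P[:,2]<.075)];print("pipe scene",cyl(b,.007,[.522,.018]),len(b))
f=np.load("top0.npz");P=f["p"][190:225,290:320].reshape(-1,3);b=P[(P[:,2]>.03)];print("pipe top mean",b.mean(0),len(b))
u,v=int(c[0]),int(c[1])
cv2.imwrite("pics/b.png",cv2.resize(im[60:220,280:480],(800,600),interpolation=cv2.INTER_CUBIC)[:,:,::-1])
E
```

```text
[0.569  0.1276 0.1587] [ 0.3714 -0.1405 -1.2393]
held (array([0.5668, 0.1284]), np.float64(0.0035759697086829713)) 375
orig (array([0.6204, 0.2506]), np.float64(0.004534121566849779))
pipe scene (array([0.5198, 0.0203]), np.float64(0.0008434610173182112)) 102
pipe top mean [0.5186 0.021  0.0716] 48
```

View pics/b.png

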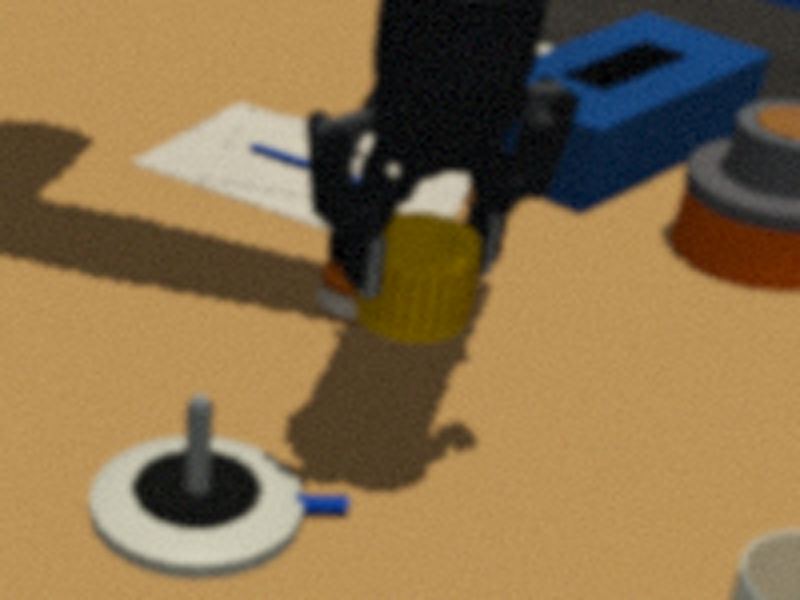

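The cartridge is held upright at crop (420,275), with the pipe at (200,440). It needs a shift of about (-0.048, -0.108).

Request:
servo_tool(
  moves=[
    [[-0.004, -0.01, 0], [0, 0, 0], 0],
    [[-0.012, -0.028, 0], [0, 0, 0], 0],
    [[-0.022, -0.05, 0], [0, 0, 0], 0],
    [[-0.033, -0.074, 0], [0, 0, 0], 0],
    [[-0.042, -0.094, 0], [0, 0, 0], 0],
    [[-0.048, -0.108, 0], [0, 0, 0], 0],
    [[-0.048, -0.108, 0], [0, 0, 0], 0],
    [[-0.048, -0.108, 0], [0, 0, 0], 0],
  ],
)

```text
t: 5.43
position: [0.5212, 0.0193, 0.1595]
eef_rot: [0.985, -0.173, 0.0, -0.0]
contact_force: [0.7, -0.3, -0.0]
grip_width: 0.0587
finger_force: 64.6
```

```bash
python3 - <<'E'
from h import *
np.set_printoptions(precision=4,suppress=True)
im,d,p=cloud("scene");s=bot.state();print(s["position"],s["contact_force"]);m,c=yel(im,p,.08)
q=p[m];b=q[(q[:,2]<.155)&(q[:,2]>.122)]
print("held",cyl(b,.03,s["position"][:2]),len(b))
t=q[q[:,2]>.16];A=np.c_[t[:,:2]-t[:,:2].mean(0),np.ones(len(t))];print("rim tilt",np.linalg.lstsq(A,t[:,2],rcond=None)[0],len(t))
b=q[q[:,2]<.155];print("zmin",np.percentile(b[:,2],[1,3]))
cv2.imwrite("pics/c.png",cv2.resize(im[80:230,240:440],(800,600),interpolation=cv2.INTER_CUBIC)[:,:,::-1])
E
```

```text
[0.5216 0.0198 0.1595] [ 0.0379 -0.7933 -0.802 ]
held (array([0.519 , 0.0199]), np.float64(0.0036478364539790017)) 407
rim tilt [-0.0161 -0.0076  0.1669] 362
zmin [0.1209 0.1218]
```

View pics/c.png

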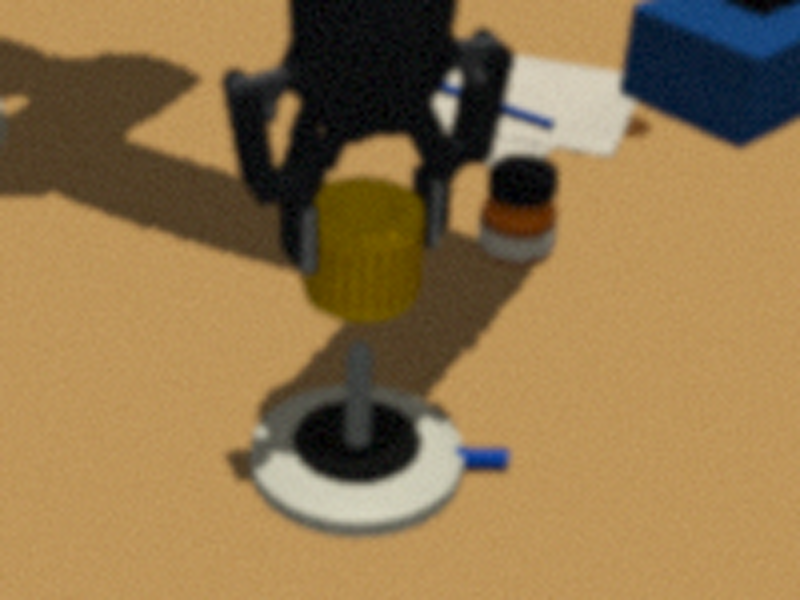

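The cartridge is level and centred over the pipe: ring at (362,250), pipe at (358,390). I'm lowering it, slowly at the end.

Request:
servo_tool(
  moves=[
    [[0, 0, -0.01], [0, 0, 0], 0],
    [[0, 0, -0.024], [0, 0, 0], 0],
    [[0, 0, -0.04], [0, 0, 0], 0],
    [[0, 0, -0.056], [0, 0, 0], 0],
    [[0, 0, -0.07], [0, 0, 0], 0],
    [[0, 0, -0.082], [0, 0, 0], 0],
    [[0, 0, -0.09], [0, 0, 0], 0],
    [[0, 0, -0.09], [0, 0, 0], 0],
  ],
)

```text
t: 6.15
position: [0.52, 0.0199, 0.0669]
eef_rot: [0.985, -0.173, -0.002, 0.001]
contact_force: [-0.8, -0.1, -1.2]
grip_width: 0.0587
finger_force: 64.6
```

Request:
servo_tool(
  moves=[
    [[0, 0, -0.002], [0, 0, 0], 0],
    [[0, 0, -0.004], [0, 0, 0], 0],
    [[0, 0, -0.006], [0, 0, 0], 0],
    [[0, 0, -0.007], [0, 0, 0], 0],
    [[0, 0, -0.007], [0, 0, 0], 0],
  ],
)

```text
t: 6.57
position: [0.5211, 0.0196, 0.0625]
eef_rot: [0.985, -0.173, 0.0, -0.0]
contact_force: [-1.0, -0.1, -0.9]
grip_width: 0.0589
finger_force: 64.6
```

Request:
servo_tool(
  moves=[
    [[0, 0, -0.001], [0, 0, 0], 0],
    [[0, 0, -0.002], [0, 0, 0], 0],
    [[0, 0, -0.002], [0, 0, 0], 0],
  ],
)

```text
t: 6.82
position: [0.5213, 0.0196, 0.0613]
eef_rot: [0.985, -0.173, 0.0, -0.0]
contact_force: [-1.6, -0.4, 4.3]
grip_width: 0.0591
finger_force: 65.1
```

Request:
servo_tool(
  moves=[
    [[0, 0, -0.001], [0, 0, 0], 0],
    [[0, 0, -0.0015], [0, 0, 0], 0],
    [[0, 0, -0.0015], [0, 0, 0], 0],
  ],
)

```text
t: 7.07
position: [0.5213, 0.0196, 0.0613]
eef_rot: [0.985, -0.173, 0.001, -0.0]
contact_force: [-5.5, 0.9, 15.0]
grip_width: 0.0587
finger_force: 66.0
```

It is seated at 15 N contact. I'm relieving the force, then opening gradually.

Request:
servo_tool(
  moves=[
    [[0, 0, 0.001], [0, 0, 0], 0],
    [[0, 0, 0.001], [0, 0, 0], 0.65],
    [[0, 0, 0.001], [0, 0, 0], 0.75],
    [[0, 0, 0.001], [0, 0, 0], 0.85],
    [[0, 0, 0.001], [0, 0, 0], 0.95],
    [[0, 0, 0.001], [0, 0, 0], 1],
    [[0, 0, 0.001], [0, 0, 0], 1],
    [[0, 0, 0.001], [0, 0, 0], 1],
  ],
)

```text
t: 7.73
position: [0.521, 0.0195, 0.0596]
eef_rot: [0.985, -0.173, -0.0, 0.0]
contact_force: [-0.6, -0.3, 0.7]
grip_width: 0.0854
finger_force: 0.0
```

Request:
servo_tool(
  moves=[
    [[0, 0, 0.005], [0, 0, 0], 1],
    [[0, 0, 0.015], [0, 0, 0], 1],
    [[0, 0, 0.035], [0, 0, 0], 1],
    [[0, 0, 0.06], [0, 0, 0], 1],
    [[0, 0, 0.09], [0, 0, 0], 1],
    [[0, 0, 0.11], [0, 0, 0], 1],
    [[0, 0, 0.12], [0, 0, 0], 1],
    [[0, 0, 0.12], [0, 0, 0], 1],
  ],
)

```text
t: 8.4
position: [0.5224, 0.0199, 0.183]
eef_rot: [0.985, -0.173, 0.003, -0.001]
contact_force: [-0.2, -0.2, 0.1]
grip_width: 0.0853
finger_force: 0.0
```

Request:
servo_tool(
  moves=[
    [[0.01, -0.026, 0], [0, 0, 0], 1],
    [[0.02, -0.052, 0], [0, 0, 0], 1],
    [[0.032, -0.08, 0], [0, 0, 0], 1],
    [[0.044, -0.11, 0], [0, 0, 0], 1],
    [[0.056, -0.14, 0], [0, 0, 0], 1],
    [[0.068, -0.17, 0], [0, 0, 0], 1],
    [[0.08, -0.2, 0], [0, 0, 0], 1],
    [[0.08, -0.2, 0], [0, 0, 0], 1],
  ],
)

```text
t: 9.07
position: [0.6015, -0.1848, 0.1772]
eef_rot: [0.984, -0.175, -0.001, 0.001]
contact_force: [0.7, 0.8, -0.2]
grip_width: 0.0855
finger_force: 0.0
```

```bash
python3 - <<'E'
from h import *
np.set_printoptions(precision=4,suppress=True)
print(bot.state()["position"])
for n in("scene","top"):
    im,d,p=cloud(n);np.savez(n+"2.npz",im=im,p=p);m,c=yel(im,p,.02);q=p[m]
    t=q[q[:,2]>.064];A=np.c_[t[:,:2]-t[:,:2].mean(0),np.ones(len(t))];print(n,"rim",np.linalg.lstsq(A,t[:,2],rcond=None)[0],len(t))
    if n=="scene":
        b=q[(q[:,2]<.055)&(q[:,2]>.026)];print("cart",cyl(b,.03,[.52,.02]));cv2.imwrite("pics/d.png",cv2.resize(im[100:300,200:440],(720,600),interpolation=cv2.INTER_CUBIC)[:,:,::-1])
    l=t[:,:2];print("rim fit outer bbox centre",(l.min(0)+l.max(0))/2)
E
```

```text
[ 0.6015 -0.1848  0.1772]
scene rim [-0.0284  0.0261  0.0699] 288
cart (array([0.519 , 0.0206]), np.float64(0.0026540767879795523))
rim fit outer bbox centre [0.5218 0.0189]Traceback (most recent call last):
  File "<stdin>", line 5, in <module>
  File "h.py", line 28, in yel
    k,l,st,c=cv2.connectedComponentsWithStats(m.astype(np.uint8));i=1+st[1:,4].argmax()
                                                                      ~~~~~~~~~~~~~~~^^
ValueError: attempt to get argmax of an empty sequence
```

View pics/d.png

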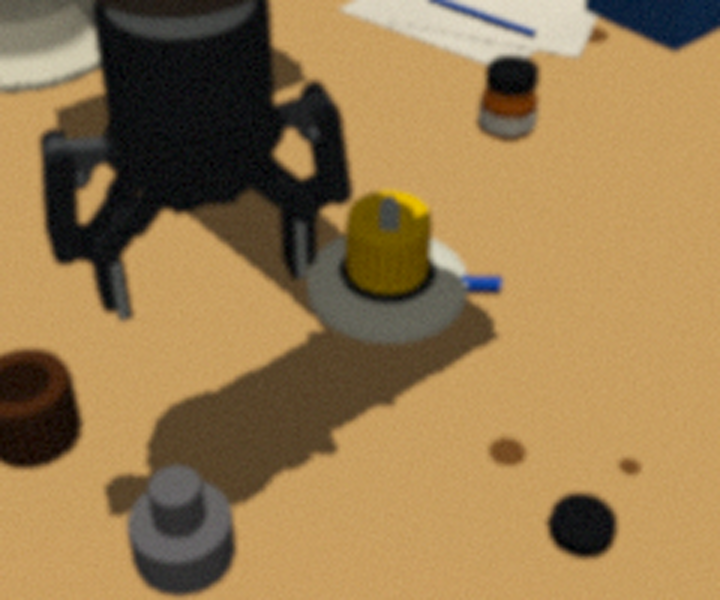

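The cartridge is seated at (390,245), centred on the black seat, with the pipe showing and its rim at about 0.070 m. Next is the cap at (180,530) in the crop.

Request:
servo_tool(
  moves=[
    [[0.01, -0.026, 0], [0, 0, 0], 1],
    [[0.0195, -0.0515, 0], [0, 0, 0], 1],
    [[0.0195, -0.0515, -0.03], [0, 0, 0], 1],
    [[0.0195, -0.0515, -0.06], [0, 0, 0], 1],
    [[0.0195, -0.0515, -0.08], [0, 0, 0], 1],
    [[0.0195, -0.0515, -0.08], [0, 0, 0], 1],
    [[0.0195, -0.0515, -0.08], [0, 0, 0], 1],
    [[0.0195, -0.0515, -0.08], [0, 0, 0], 1],
  ],
)

```text
t: 9.83
position: [0.6213, -0.2313, 0.1012]
eef_rot: [0.985, -0.172, 0.001, 0.0]
contact_force: [0.6, 0.4, -0.3]
grip_width: 0.0858
finger_force: 0.0
```

Request:
servo_tool(
  moves=[
    [[0, 0, -0.012], [0, 0, 0], 1],
    [[0, 0, -0.024], [0, 0, 0], 1],
    [[0, 0, -0.035], [0, 0, 0], 1],
    [[0, 0, -0.04], [0, 0, 0], 1],
    [[0, 0, -0.04], [0, 0, 0], 1],
    [[0, 0, -0.04], [0, 0, 0], 1],
  ],
)

```text
t: 10.33
position: [0.6203, -0.232, 0.0592]
eef_rot: [0.985, -0.173, -0.001, 0.0]
contact_force: [0.7, 0.4, -0.3]
grip_width: 0.0857
finger_force: 0.0
```

Request:
servo_tool(
  moves=[
    [[0, 0, 0], [0, 0, 0], 0.8],
    [[0, 0, 0], [0, 0, 0], 0.6],
    [[0, 0, 0], [0, 0, 0], 0.5],
    [[0, 0, 0], [0, 0, 0], 0.4],
    [[0, 0, 0], [0, 0, 0], 0.2],
    [[0, 0, 0], [0, 0, 0], 0],
    [[0, 0, 0], [0, 0, 0], 0],
    [[0, 0, 0], [0, 0, 0], 0],
  ],
)

```text
t: 11.0
position: [0.6209, -0.2321, 0.0605]
eef_rot: [0.985, -0.173, 0.001, 0.0]
contact_force: [-0.1, 0.2, 2.9]
grip_width: 0.0284
finger_force: 59.2
```

Request:
servo_tool(
  moves=[
    [[0, 0, 0.005], [0, 0, 0], 0],
    [[0, 0, 0.015], [0, 0, 0], 0],
    [[0, 0, 0.035], [0, 0, 0], 0],
    [[0, 0, 0.06], [0, 0, 0], 0],
    [[0, 0, 0.085], [0, 0, 0], 0],
    [[0, 0, 0.105], [0, 0, 0], 0],
    [[0, 0, 0.12], [0, 0, 0], 0],
    [[0, 0, 0.12], [0, 0, 0], 0],
  ],
)

```text
t: 11.67
position: [0.6224, -0.2324, 0.1847]
eef_rot: [0.985, -0.173, 0.004, 0.0]
contact_force: [-0.1, 0.0, 0.6]
grip_width: 0.0283
finger_force: 59.2
```

Request:
servo_tool(
  moves=[
    [[-0.004, 0.01, 0], [0, 0, 0], 0],
    [[-0.012, 0.03, 0], [0, 0, 0], 0],
    [[-0.022, 0.055, 0], [0, 0, 0], 0],
    [[-0.034, 0.085, 0], [0, 0, 0], 0],
    [[-0.046, 0.115, 0], [0, 0, 0], 0],
    [[-0.055, 0.14, 0], [0, 0, 0], 0],
    [[-0.06, 0.15, 0], [0, 0, 0], 0],
    [[-0.06, 0.15, 0], [0, 0, 0], 0],
  ],
)

```text
t: 12.33
position: [0.5584, -0.0796, 0.1787]
eef_rot: [0.985, -0.172, -0.002, 0.0]
contact_force: [-0.1, -0.2, -0.8]
grip_width: 0.0284
finger_force: 59.3
```

Request:
servo_tool(
  moves=[
    [[-0.004, 0.01, 0], [0, 0, 0], 0],
    [[-0.011, 0.028, 0], [0, 0, 0], 0],
    [[-0.02, 0.052, 0], [0, 0, 0], 0],
    [[-0.03, 0.076, 0], [0, 0, 0], 0],
    [[-0.037, 0.094, 0], [0, 0, 0], 0],
    [[-0.04, 0.101, 0], [0, 0, 0], 0],
    [[-0.04, 0.101, 0], [0, 0, 0], 0],
    [[-0.04, 0.101, 0], [0, 0, 0], 0],
  ],
)

```text
t: 13.0
position: [0.5207, 0.0188, 0.1796]
eef_rot: [0.985, -0.173, -0.0, 0.0]
contact_force: [-0.4, -0.8, -1.5]
grip_width: 0.0282
finger_force: 59.3
```

```bash
python3 - <<'E'
from h import *
np.set_printoptions(precision=4,suppress=True)
im,d,p=cloud("scene");s=bot.state();print(s["position"],s["grip_width"],s["contact_force"])
q=p.reshape(-1,3);k=(np.hypot(q[:,0]-s["position"][0],q[:,1]-s["position"][1])<.036)
b=q[k&(q[:,2]>.124)&(q[:,2]<.147)];print("cap held",cyl(b,.03,s["position"][:2]),len(b),"z",np.percentile(q[k&(q[:,2]>.1)][:,2],[1,3]))
t=q[k&(q[:,2]>.148)&(q[:,2]<.16)];A=np.c_[t[:,:2]-t[:,:2].mean(0),np.ones(len(t))];print("shoulder",np.linalg.lstsq(A,t[:,2],rcond=None)[0],len(t))
b=q[k&(q[:,2]>.026)&(q[:,2]<.062)];print("cart",cyl(b,.03,[.52,.02]),len(b))
f=np.load("scene0.npz")["p"].reshape(-1,3);b=f[(np.hypot(f[:,0]-.6205,f[:,1]+.2315)<.04)&(f[:,2]>.006)&(f[:,2]<.029)];print("cap orig",cyl(b,.03,[.62,-.23]))
cv2.imwrite("pics/e.png",cv2.resize(im[80:230,240:440],(800,600),interpolation=cv2.INTER_CUBIC)[:,:,::-1])
E
```

```text
[0.5208 0.0184 0.1796] 0.028379081351203823 [ 0.0724  0.2097 -1.3674]
cap held (array([0.5189, 0.0196]), np.float64(0.0008598246251143296)) 281 z [0.1237 0.1285]
shoulder [-0.0721  0.0581  0.1537] 277
cart (array([0.5191, 0.0205]), np.float64(0.0040680069650648795)) 394
cap orig (array([ 0.6187, -0.2315]), np.float64(0.0005271325291179078))
```

View pics/e.png

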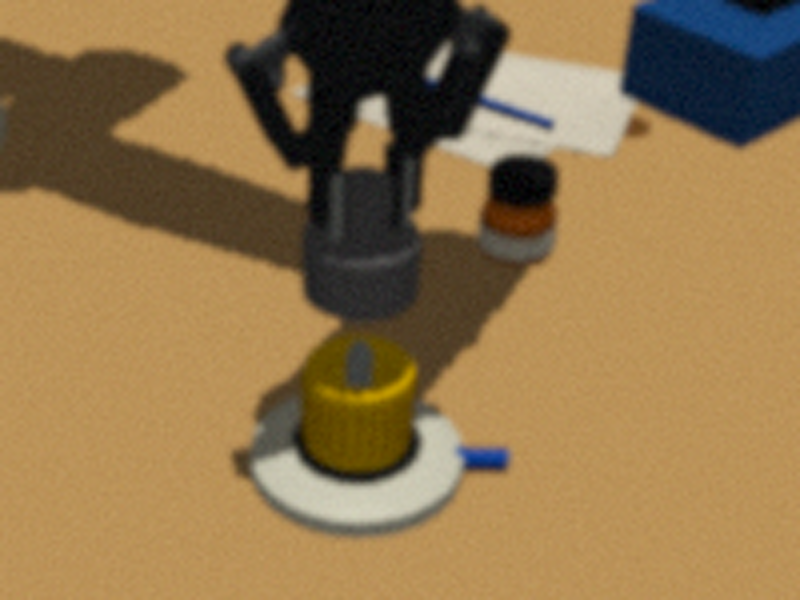

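The cap is held level at (362,250), right over the seated cartridge at (360,405), within about 1 mm. Lowering it now.

Request:
servo_tool(
  moves=[
    [[0, 0.001, -0.006], [0, 0, 0], 0],
    [[0, 0.001, -0.014], [0, 0, 0], 0],
    [[0, 0.001, -0.022], [0, 0, 0], 0],
    [[0, 0.001, -0.03], [0, 0, 0], 0],
    [[0, 0.001, -0.037], [0, 0, 0], 0],
    [[0, 0.001, -0.042], [0, 0, 0], 0],
    [[0, 0.001, -0.044], [0, 0, 0], 0],
    [[0, 0.001, -0.044], [0, 0, 0], 0],
  ],
)

```text
t: 13.72
position: [0.5202, 0.02, 0.1351]
eef_rot: [0.985, -0.173, -0.001, 0.0]
contact_force: [0.9, 0.3, -0.5]
grip_width: 0.028
finger_force: 59.3
```

Request:
servo_tool(
  moves=[
    [[0, 0, -0.001], [0, 0, 0], 0],
    [[0, 0, -0.002], [0, 0, 0], 0],
    [[0, 0, -0.003], [0, 0, 0], 0],
    [[0, 0, -0.003], [0, 0, 0], 0],
    [[0, 0, -0.003], [0, 0, 0], 0],
  ],
)

```text
t: 14.13
position: [0.5205, 0.0201, 0.133]
eef_rot: [0.985, -0.173, 0.0, -0.0]
contact_force: [1.3, -0.5, 0.1]
grip_width: 0.0285
finger_force: 59.3
```

Request:
servo_tool(
  moves=[
    [[0, 0, -0.001], [0, 0, 0], 0],
    [[0, 0, -0.002], [0, 0, 0], 0],
    [[0, 0, -0.002], [0, 0, 0], 0],
    [[0, 0, -0.002], [0, 0, 0], 0],
  ],
)

```text
t: 14.47
position: [0.5204, 0.0201, 0.1308]
eef_rot: [0.985, -0.173, -0.0, 0.0]
contact_force: [0.1, -0.4, -0.5]
grip_width: 0.0279
finger_force: 59.3
```

Request:
servo_tool(
  moves=[
    [[0, 0, -0.001], [0, 0, 0], 0],
    [[0, 0, -0.001], [0, 0, 0], 0],
    [[0, 0, -0.001], [0, 0, 0], 0],
  ],
)

```text
t: 14.72
position: [0.5208, 0.0201, 0.1304]
eef_rot: [0.985, -0.173, 0.0, -0.0]
contact_force: [-0.3, 0.6, 2.8]
grip_width: 0.0284
finger_force: 59.7
```

Request:
servo_tool(
  moves=[
    [[0, 0, -0.0005], [0, 0, 0], 0],
    [[0, 0, -0.001], [0, 0, 0], 0],
    [[0, 0, -0.001], [0, 0, 0], 0],
  ],
)

```text
t: 14.97
position: [0.521, 0.0201, 0.1303]
eef_rot: [0.985, -0.173, 0.001, -0.0]
contact_force: [-3.0, 0.6, 9.3]
grip_width: 0.0282
finger_force: 60.2
```

Seated. Relieve, release, and rise.

Request:
servo_tool(
  moves=[
    [[0, 0, 0.001], [0, 0, 0], 0],
    [[0, 0, 0.001], [0, 0, 0], 0.4],
    [[0, 0, 0.001], [0, 0, 0], 0.5],
    [[0, 0, 0.001], [0, 0, 0], 0.6],
    [[0, 0, 0.001], [0, 0, 0], 0.7],
    [[0, 0, 0.001], [0, 0, 0], 0.8],
    [[0, 0, 0.001], [0, 0, 0], 0.8],
    [[0, 0, 0.001], [0, 0, 0], 0.8],
  ],
)

```text
t: 15.63
position: [0.5205, 0.0201, 0.1297]
eef_rot: [0.985, -0.173, -0.0, 0.0]
contact_force: [0.2, -0.5, 0.6]
grip_width: 0.0684
finger_force: 0.0
```

Request:
servo_tool(
  moves=[
    [[0, 0, 0.005], [0, 0, 0], 0.8],
    [[0, 0, 0.015], [0, 0, 0], 0.8],
    [[0, 0, 0.035], [0, 0, 0], 0.8],
    [[0, 0, 0.06], [0, 0, 0], 0.8],
    [[0, 0, 0.085], [0, 0, 0], 0.8],
    [[0, 0, 0.1], [0, 0, 0], 0.8],
    [[0, 0, 0.1], [0, 0, 0], 0.8],
    [[0, 0, 0.1], [0, 0, 0], 0.8],
  ],
)

```text
t: 16.3
position: [0.5209, 0.0202, 0.2315]
eef_rot: [0.985, -0.173, 0.001, -0.001]
contact_force: [0.0, 0.2, -0.2]
grip_width: 0.0685
finger_force: 0.0
```

```bash
python3 - <<'E'
from h import *
np.set_printoptions(precision=4,suppress=True)
im,d,p=cloud("scene");s=bot.state();print(s["t"],s["position"],s["grip_width"])
q=p.reshape(-1,3);k=(np.hypot(q[:,0]-.521,q[:,1]-.019)<.036)
b=q[k&(q[:,2]>.075)&(q[:,2]<.098)];print("cap",cyl(b,.03,[.52,.02]))
b=q[k&(q[:,2]>.026)&(q[:,2]<.062)];print("cart",cyl(b,.03,[.52,.02]))
for lo,hi in((.1,.11),(.13,.14)):
    t=q[k&(q[:,2]>lo)&(q[:,2]<hi)];print(lo,len(t),np.median(t[:,2]))
cv2.imwrite("pics/f.png",cv2.resize(im[80:230,240:440],(800,600),interpolation=cv2.INTER_CUBIC)[:,:,::-1])
E
```

```text
16.35 [0.5202 0.0201 0.2302] 0.06807868119856013
cap (array([0.519 , 0.0209]), np.float64(0.000895919064773451))
cart (array([0.5189, 0.0208]), np.float64(0.0010762455874869898))
0.1 291 0.10501778011566931
0.13 114 0.1347997646841096
```

View pics/f.png

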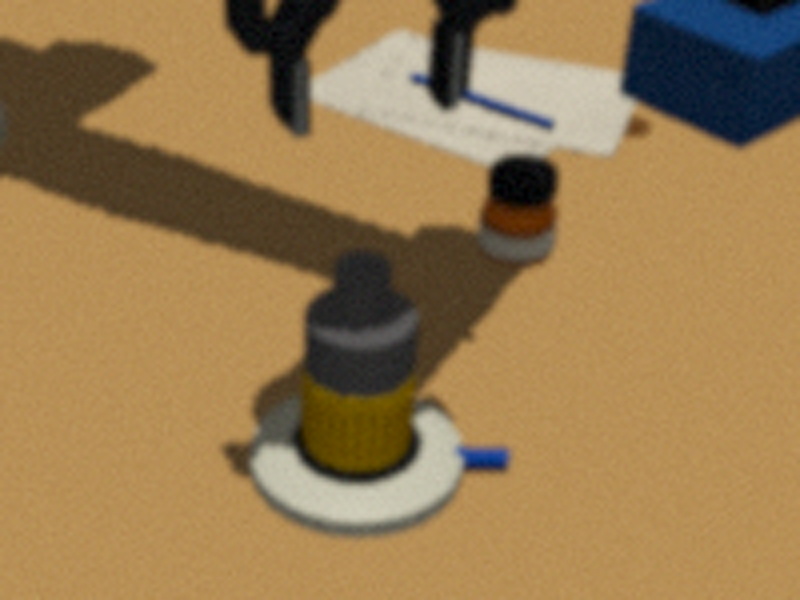

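The cap sits level on the cartridge at (360,340), and the cartridge sits flat on the seat at (360,430). Both are centred, and the gripper is clear.

```bash
python3 -c "
from rig import order
print(order.job_done())"
```

```text
the job is handed in; nothing more can be done
None
```

The yellow cartridge sits flat on the base over the pipe and the grey cap sits level on top of it; the brown spent cartridge was not touched, and I handed the job in at about 16 s.

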